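# Draw a pot carrier up to the stop slat with a hand cultivator

### The arm

A 6-joint arm with a two-finger parallel gripper is mounted at the origin on the work surface. World frame = base frame: x ahead of the robot, y to its left, z up, the work surface at z = 0. Lengths are in m, angles in degrees, forces in N, time in s.
With the tool pointing down it reaches from about 0.275 to 0.75 m from the base axis. Payload 10.2 kg.
Tool frame: the origin (TCP) lies midway between the tips of the shut fingers; the grasp point (between the pads) lies 19 mm behind it; z points along the fingers, y is the line along which they close (so a half turn about z gives the same grasp; the last joint's range is limited). The gripper opens to 85 mm and grips with 20 to 120 N. Pads are 22 mm wide; open, the fingers measure 114 mm over their backs; the gripper's body (76 mm by 85 mm) begins 54 mm behind the grasp point. The pads swing forward as they close: fully open they stand 13 mm farther back than shut.
Start: joints at [-89.805, 17.928, 85.812, -0, 76.261, -12.8], TCP at [0.118, -0.512, 0.231] pointing down, gripper open.
Joint ranges: [-168.41, 168.41], [-55.51, 124.54], [10.69, 146.95], [-70.63, 250.63], [1, 178], [-165.06, 165.06]. Speed limits (degrees/s): [136.94, 136.94, 172.46, 180, 180, 180].

### API

Orientations are given as a 3x3 rotation matrix whose columns are the frame's x, y, z axes.
In Python, from station import ctrl, read_camera, get_calibration, order gives the robot as it stands. The module is installed in compiled form; this text tells all that it offers.
- The arm moves only by the tool play_rows, never from a script. Its argument "deltas" is a list of rows, each a list of 2 entries, a list of its own where there are three numbers: the shift along the tool's x, y, z in mm, then the turn about the tool's z in degrees. In form: [[[dx, dy, dz], spin], ...]. A call has 1 to 8 rows; each row shifts and turns the commanded pose from where the row before left it, along the tool's axes as they then stand; what a row does not reach is not made up. A row lasts 1/10 s, in which the tool goes at most 50 mm and 8.59 degrees, less where a joint would pass 70% of its speed; a pose out of reach is approached as far as the arm can. A call is refused whole if a number of a shift passes 50 or a number of a turn 8.59, either way. A call with a gripper value outside its range is refused whole. "fingers" is the opening, from 0 (shut) to 1 (fully open), set as the call begins (left out, the last holds). The fingers move at their own pace and stop on an object; the grip force is fixed at half the most. Time passes only in rows, so rows that do not move let the fingers close. It gives the time, the measured TCP pose, the force, the opening and the grip force at its end, in the units of the state.
- ctrl.get_state(): the state, without advancing time (a new reading comes with each control period).
- read_camera(name): name is "scene" or "top"; returns the picture (480x640x3 uint8, red, green, blue); there is no depth.
- get_calibration(name): a dict with "intrinsics" (3x3 intrinsics, pixels), "dist_coeffs" ([k1, k2, p1, p2, k3] as OpenCV has them; the pictures are not rectified), "camera_from_world" (4x4, takes a point from world to camera coordinates). Camera axes: x right, y down, z forward; pixel columns grow to the right and rows downward; lengths in m; the calibration is good to about 2 mm. A picture is of the moment at which its call begins. get_calibration takes no time and is no camera call.
- order.sign_off(): hands the job in; it is judged then, once.
The state is a dict: "clock": time; "q": joint angles; "dq": joint speeds; "joint_efforts": joint torques, N m; "position": TCP position; "tcp_rot": TCP orientation; "force": force on the tool from outside, world axes, zero at the start; "wrist_torque": the same for the moment, N m; "finger_gap": finger opening in m; "finger_force": force on a finger pad.
Only numpy, scipy, OpenCV 4.12 (cv2) and the standard library are available. Lean on these libraries where they do the work, as an engineer would, in place of code of your own. Each camera call takes 0.05 s, during which the arm holds its last target. There are 200 camera calls.

### The job

Take the three-tined hand cultivator by its wooden handle, hook its tines behind the far rim of the carrier of clay pots standing back in the watering tray, and draw the carrier towards you until you feel it seat firmly and squarely against the wooden stop slat near the tray's front. Pull steadily, never hard, or the thin plastic cracks, and keep the gripper off the carrier. Then unhook the cultivator and lay it back on the table clear of the tray, leaving the bowl and the loose pots alone.

Things in the scene. Friction and masses are not known exactly. Their poses are not given: they have to be found in the camera images.
- cultivator: Loose three-tined hand cultivator, 0.22 kg, 315 mm long: wooden handle, steel neck, three dark steel tines bent straight down. Starts on the table left or right of the watering tray, resting on tine tips and handle butt, tines away from the robot. Origin on the table below the grip point; x level from handle to tines, z up. Neck 9 mm thick, axis 81 mm up at x=155 mm; highest point 92 mm.
- cultivator_grip (a point): Grip point on the axis of the wooden handle, 40 mm above the table, at x=0 of the cultivator. The handle has flattened sides, is 24 mm wide and 27 mm tall, 130 mm long (x=-100 to 30 mm), rising 14.5 degrees towards the tines: its axis is 15 mm up at the butt, 48 mm up at its front end. The butt hangs as low as the tine tips.
- cultivator_tip (a point): Tip of the middle tine, 208 mm ahead (x) of the grip point and 40 mm below it. The tines are 6 mm thick and 35 mm apart side by side (76 mm over all), and hang upright over their lowest 60 mm, at x=208 to 212 mm.
- carrier: Loose black plastic lattice carrier, six empty clay pots fixed in it, 155 (x) by 225 mm (y), 62 mm high, 0.56 to 0.91 kg. Rim turned out 4 mm all round, 8 mm deep. Origin: centre of underside; x away from the robot, z up. It slides on the tray floor at a pull of 1 to 4.5 N. Seated on the slat it no longer moves under a firm pull of 6 to 12 N; over 16 N it is damaged.
- carrier_front (a point): Middle of the carrier's near long wall, outer face, at the underside, 77.5 mm from its origin. This face is to come against the stop slat.
- carrier_rear (a point): Middle of the outer edge of the carrier's far rim, at its top, 62 mm above the underside, 81.5 mm from the origin. The tines hook behind this edge.
- tray: Watering tray, fixed: grey plastic, 400 mm (x) by 440 mm (y), walls 38 mm high (41 mm with the rounded edge), 4 mm thick, floor 4 mm thick. Origin: centre of underside, on the table; x away from the robot. A fixed wooden stop slat, 30 mm high and 12 mm thick, stands on edge across the floor near the front wall, parallel to it.
- tray_front (a point): Middle of the inner face of the tray's front (near) wall, at floor level; the tray's x axis is square to it. The stop slat's far face, on which the carrier seats, lies somewhere between 22 and 62 mm behind this point: it is set differently each time and is not measured, so it must be found by feel (or seen).
- bowl: White plastic bowl, 120 mm across, 38 mm high, on the table on the other side of the watering tray from the cultivator. Leave alone. Origin: centre of underside.
- pot_stack: Stack of five black pots, 66 mm across, 94 mm high, on the table by one near corner of the watering tray. Leave alone. Origin: centre of underside.
- pot_single: One black pot, 66 mm across, 54 mm high, on the table by the other near corner of the watering tray. Leave alone. Origin: centre of underside.

How it is judged (in metres and radians):
On the way, in this order (a step that is already met when the one before it is completed fails the run):
1. the tines are hooked behind the carrier's far rim and pull on it (x of cultivator_tip in the frame of carrier_rear above -0.004 m and z of cultivator_tip in the frame of carrier_rear below -0.006 m and contact force between cultivator and carrier above 0.5 N), for 0.1 s.
2. the hooked carrier is square and no longer moves under a pull of over 5 N: it is seated on the stop slat (contact force between cultivator and carrier above 5 N and linear speed of carrier below 0.003 m/s and angle between the x axis of carrier and the x axis of tray, either way round below 0.03 rad and x of carrier_front in the frame of tray_front below 0.066 m and angle between carrier's own z axis and vertical below 0.03 rad and x of cultivator_tip in the frame of carrier_rear above -0.004 m), for 0.2 s.
3. the cultivator is lowered to the table while still in the gripper, not dropped (contact force between the fingers and cultivator above 1 N and height (world z) of cultivator_grip below 0.06 m and height (world z) of cultivator_tip below 0.04 m and contact force between cultivator and tray below 0.05 N), for 0.05 s.
At the end, for the whole second after the job is handed in: The carrier stands flat and at rest by the stop slat on which it was seated, at most 66 mm behind the tray's front wall and square to it within 0.03 rad; the cultivator lies still on the table, touching neither the carrier nor the tray (x of carrier_front in the frame of tray_front below 0.066 m and angle between the x axis of carrier and the x axis of tray, either way round below 0.03 rad and angle between carrier's own z axis and vertical below 0.02 rad and linear speed of carrier below 0.01 m/s and height (world z) of each of cultivator_grip, cultivator_tip below 0.06 m and linear speed of cultivator below 0.02 m/s and contact force between cultivator and tray below 0.05 N and contact force between cultivator and carrier below 0.05 N).
It fails at once if the cultivator bears on the carrier with more than 16 N (contact force between cultivator and carrier above 16 N).
It fails at once if the gripper or arm touches the carrier (contact force between any of the fingers, the arm and carrier above 0.3 N).
It fails at once if the carrier is tipped or lifted by more than 0.15 rad (angle between carrier's own z axis and vertical above 0.15 rad).
It fails at once if the bowl or a loose pot is moved by more than 20 mm (distance of any of bowl, pot_stack, pot_single from where it was at the start of the episode above 0.02 m).
It also fails if it takes over 67 s, if anything falls off the work surface, if the arm or the gripper's body presses on something with over 40 N, if the wrist force passes 120 N, or if a joint passes its speed limit or range.

## Working session

There is one attempt and no reset: what is moved stays moved. The work goes in short steps, Python scripts to look and compute and a tool call to move; the robot and the scene stay as the last step left them, time stands still between calls to the robot, and variables do not carry over. Pictures are saved under pics/ and viewed, at most 12 in all, crops included, and the job is handed in when it is done.

Besides the shell and the picture viewer there is one more tool, called by a JSON object that holds its "fn" and its "kwargs". play_rows: Moves the arm, as the interface text tells. Its arguments: {"type":"object","properties":{"deltas":{"type":"array","items":{"type":"array"}},"fingers":{"type":"number"}},"required":["deltas"]}

```bash
mkdir -p pics; python3 - <<'E'
from station import ctrl, read_camera, get_calibration
import cv2,numpy as np
np.set_printoptions(precision=4,suppress=True)
s=ctrl.get_state();print(s['clock'],s['position'],s['tcp_rot'],s['force'])
for n in("scene","top"):
    im=read_camera(n);cv2.imwrite(f"pics/{n}0.png",im[:,:,::-1]);c=get_calibration(n)
    print(n,c)
E
```

```text
0.0 [ 0.118  -0.5113  0.2307] [[ 0.9744  0.2248 -0.    ]
 [ 0.2248 -0.9744  0.0013]
 [ 0.0003 -0.0013 -1.    ]] [-0.0662 -0.2805 -0.7703]
scene {'intrinsics': array([[534.7148,   0.    , 308.9136],
       [  0.    , 534.7148, 240.9901],
       [  0.    ,   0.    ,   1.    ]]), 'dist_coeffs': array([-0.0687,  0.    ,  0.    ,  0.    ,  0.    ]), 'camera_from_world': array([[ 0.5232,  0.8522, -0.012 , -0.2888],
       [ 0.6046, -0.381 , -0.6995, -0.2875],
       [-0.6006,  0.3587, -0.7145,  1.5469],
       [ 0.    ,  0.    ,  0.    ,  1.    ]])}
top {'intrinsics': array([[488.9986,   0.    , 315.6981],
       [  0.    , 488.9986, 241.4553],
       [  0.    ,   0.    ,   1.    ]]), 'dist_coeffs': array([-0.1246,  0.    ,  0.    ,  0.    ,  0.    ]), 'camera_from_world': array([[ 0.0057, -1.    ,  0.007 , -0.0002],
       [-0.9964, -0.0062, -0.0849,  0.5706],
       [ 0.0849, -0.0065, -0.9964,  1.0379],
       [ 0.    ,  0.    ,  0.    ,  1.    ]])}
```

View pics/top0.png

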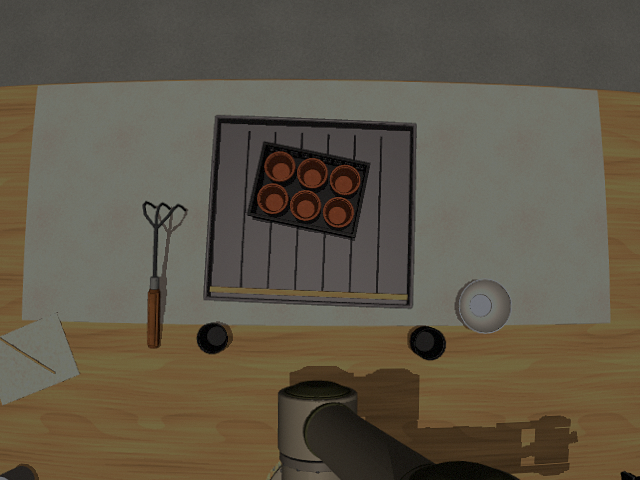

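View pics/scene0.png

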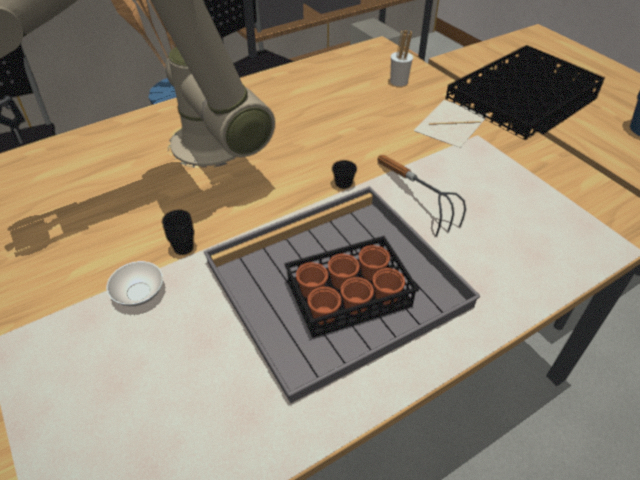

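The top view shows the cultivator on the left, with its handle from (153,347) to (154,288) and tines at y≈205. The carrier is yawed about 12°, with corners at (264,142), (369,163), (354,239) and (249,213). The slat is at v≈293, the bowl is at (483,305), and the pots are at (213,338) and (428,342). I'll enlarge crops to pick pixels.

```bash
cat > h.py <<'E'
from station import ctrl, read_camera, get_calibration
import cv2,numpy as np
np.set_printoptions(precision=4,suppress=True)
def ray(n,uv,z):
    c=get_calibration(n);T=c['camera_from_world'];R,t=T[:3,:3],T[:3,3]
    p=cv2.undistortPoints(np.array([[uv]],float),c['intrinsics'],c['dist_coeffs'])[0,0]
    o=-R.T@t;d=R.T@np.r_[p,1];return o+d*(z-o[2])/d[2]
def shot(n,f=None):
    im=read_camera(n)[:,:,::-1].copy()
    if f: cv2.imwrite('pics/'+f,im)
    return im
def crop(im,x,y,w,h,k,f): # gamma-brightened
    c=(255*(im[y:y+h,x:x+w]/255.)**.6).astype(np.uint8)
    cv2.imwrite('pics/'+f,cv2.resize(c,None,fx=k,fy=k,interpolation=cv2.INTER_CUBIC))
E
python3 - <<'E'
from h import *
im=cv2.imread('pics/top0.png')
crop(im,120,110,310,245,2.5,'c1.png') 
hsv=cv2.cvtColor(im,cv2.COLOR_BGR2HSV)
m=cv2.inRange(hsv,(0,120,40),(14,255,255));m[:,:130]=0;m[:,180:]=0;m[:280]=0
ys,xs=np.nonzero(m);print(len(xs),xs.min(),xs.max(),ys.min(),ys.max())
for y in(ys.min()+4,ys.max()-4,(ys.min()+ys.max())//2):
    r=xs[ys==y];print(y,r.min(),r.max(),ray('top',(r.mean(),y),{0:.057}.get(0) if y<300 else .03))
E
```

```text
594 147 161 289 348
293 148 158 [0.4563 0.3467 0.057 ]
344 147 157 [0.3456 0.3556 0.03  ]
318 148 157 [0.4016 0.3561 0.03  ]
```

View pics/c1.png

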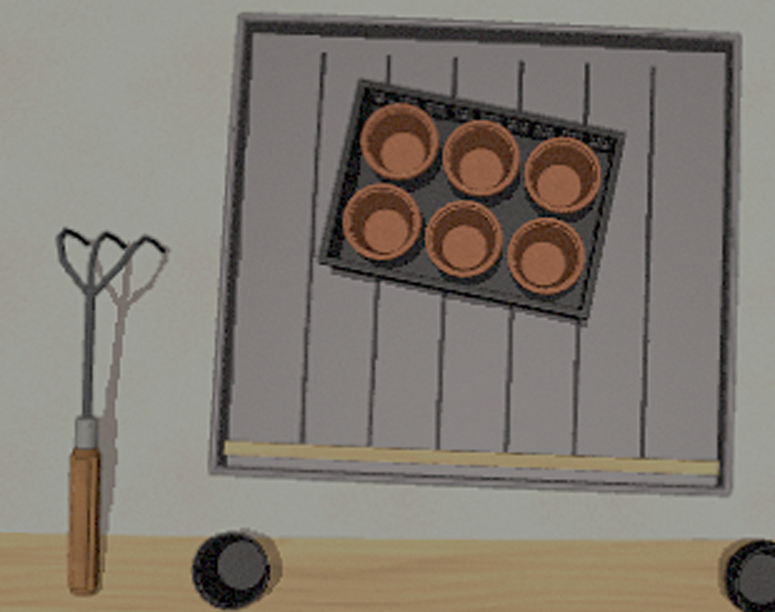

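The crop (2.5x, offset 120,110) shows these edges clearly:
- Carrier rim corners: (362,81), (624,134), (586,321), (320,263).
- Slat far edge: (227,442) to (718,461).
- Tine tips: about (85,238), (125,245), (167,248).
- Neck: (89,400) to (91,290).

```bash
python3 - <<'E'
from h import *
P=lambda u,v,z:ray('top',(120+(u+.5)/2.5-.5,110+(v+.5)/2.5-.5),z)
for n,z,l in [('carr',.066,[(362,81),(624,134),(586,321),(320,263)]),('slatfar',.034,[(227,442),(718,461)]),('slatnear',.034,[(226,456),(718,475)]),
 ('trayout',.038,[(211,472),(731,494),(740,36),(240,14)]),('tips',.0,[(85,238),(125,245),(167,248)]),('neck81',.081,[(91,290)]),('neckferr',.06,[(87,432)]),('hand',.061,[(87,455)]),('butt',.028,[(83,590)]),('pot',.054,[(232,568)]),('pot2',.09,[(765,576)])]:
    q=np.array([P(u,v,z) for u,v in l]);print(n,q[:,:2].tolist() if 0 else '\n',q[:,:2],q[:,:2].mean(0))
    if len(l)>1: d=np.diff(q,axis=0);print('  len',np.hypot(d[:,0],d[:,1]),'ang',np.degrees(np.arctan2(d[:,1],d[:,0])))
E
```

```text
carr 
 [[ 0.7794  0.114 ]
 [ 0.7346 -0.1096]
 [ 0.5746 -0.0768]
 [ 0.6221  0.1466]] [0.6777 0.0185]
  len [0.2281 0.1634 0.2284] ang [-101.3141  168.4037   77.9856]
slatfar 
 [[ 0.4713  0.2285]
 [ 0.4575 -0.1933]] [0.4644 0.0176]
  len [0.4221] ang [-91.8718]
slatnear 
 [[ 0.4593  0.2292]
 [ 0.4455 -0.1932]] [0.4524 0.018 ]
  len [0.4226] ang [-91.868]
trayout 
 [[ 0.4456  0.2411]
 [ 0.4295 -0.2036]
 [ 0.8324 -0.2173]
 [ 0.8492  0.2269]] [0.6392 0.0117]
  len [0.445  0.4032 0.4446] ang [-92.0787  -1.9498  87.835 ]
tips 
 [[0.6535 0.3704]
 [0.6471 0.3331]
 [0.6444 0.2944]] [0.6483 0.3326]
  len [0.0378 0.0388] ang [-99.6911 -93.9419]
neck81 
 [[0.5967 0.3366]] [0.5967 0.3366]
neckferr 
 [[0.4785 0.3431]] [0.4785 0.3431]
hand 
 [[0.4592 0.3423]] [0.4592 0.3423]
butt 
 [[0.3417 0.3542]] [0.3417 0.3542]
pot 
 [[0.366  0.2185]] [0.366  0.2185]
pot2 
 [[ 0.3655 -0.2208]] [ 0.3655 -0.2208]
```

{"fn": "play_rows", "kwargs": {"deltas": [[[0,0,0],8.5],[[0,0,0],8.5],[[31,-33,0],0],[[31,-33,0],0],[[31,-33,0],0],[[31,-33,0],0],[[31,-33,0],0],[[31,-33,0],0]], "fingers": 1}}

```text
clock: 0.9
position: [0.3184, -0.3255, 0.2312]
tcp_rot: [[0.998, -0.07, -0.0], [-0.07, -0.998, 0.0], [-0.0, -0.0, -1.0]]
force: [0.7, -0.5, 0.4]
finger_gap: 0.086
finger_force: 0.0
```

{"fn": "play_rows", "kwargs": {"deltas": [[[31,-33,0],0],[[31,-33,0],0],[[31,-33,0],0],[[31,-33,0],0],[[-4,-45,0],0],[[-4,-45,0],0],[[-4,-45,0],0],[[-4,-45,0],0]]}}

```text
clock: 1.7
position: [0.4465, -0.0215, 0.2311]
tcp_rot: [[0.998, -0.07, -0.0], [-0.07, -0.998, 0.0], [-0.0, -0.0, -1.0]]
force: [0.7, 0.3, 0.4]
finger_gap: 0.0853
finger_force: 0.0
```

{"fn": "play_rows", "kwargs": {"deltas": [[[-4,-45,0],0],[[-4,-45,0],0],[[-4,-45,0],0],[[-4,-45,0],0],[[-4,-45,0],0],[[-4,-45,0],0],[[-4,-45,0],0],[[-4,-45,0],0]]}}

```text
clock: 2.5
position: [0.4396, 0.3399, 0.231]
tcp_rot: [[0.998, -0.07, -0.0], [-0.07, -0.998, -0.0], [-0.0, 0.0, -1.0]]
force: [0.3, -0.5, 0.2]
finger_gap: 0.0855
finger_force: 0.0
```

{"fn": "play_rows", "kwargs": {"deltas": [[[0,0,0],0],[[0,0,0],0]]}}

```text
clock: 2.7
position: [0.4397, 0.3384, 0.2306]
tcp_rot: [[0.998, -0.068, -0.001], [-0.068, -0.998, -0.001], [-0.001, 0.001, -1.0]]
force: [-0.3, -0.6, 1.2]
finger_gap: 0.0849
finger_force: 0.0
```

{"fn": "play_rows", "kwargs": {"deltas": [[[1,-8,30],0],[[0,0,40],0],[[0,0,40],0],[[0,0,40],0],[[0,0,30],0],[[0,0,20],0],[[0,0,9],0],[[0,0,0],0]]}}

```text
clock: 3.5
position: [0.4417, 0.3449, 0.0218]
tcp_rot: [[0.997, -0.071, -0.001], [-0.071, -0.997, -0.001], [-0.001, 0.001, -1.0]]
force: [-1.0, -0.2, -0.5]
finger_gap: 0.0853
finger_force: 0.0
```

```bash
python3 - <<'E'
from h import *
a=shot('top');b=shot('scene')
crop(a,100,180,120,180,3,'g1a.png');crop(b,360,130,120,120,4.5,'g1b.png')
A=cv2.imread('pics/g1a.png');B=cv2.imread('pics/g1b.png');cv2.imwrite('pics/g1.png',cv2.resize(np.hstack([A,B]),(800,480)))
E
```

```text
(no output)
```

View pics/g1.png

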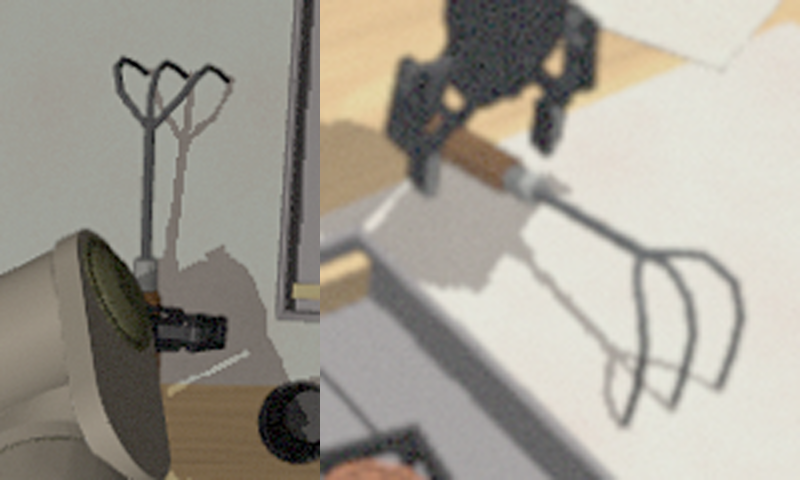

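The handle lies between the open fingers (scene crop around (450,150)), with the tines free ahead. I'll close.

{"fn": "play_rows", "kwargs": {"deltas": [[[0,0,0],0],[[0,0,0],0],[[0,0,0],0],[[0,0,0],0],[[0,0,0],0],[[0,0,0],0],[[0,0,0],0],[[0,0,0],0]], "fingers": 0}}

```text
clock: 4.4
position: [0.442, 0.3461, 0.0226]
tcp_rot: [[0.998, -0.07, 0.001], [-0.07, -0.998, 0.001], [0.001, -0.001, -1.0]]
force: [-0.3, 1.4, 5.3]
finger_gap: 0.0228
finger_force: 59.9
```

{"fn": "play_rows", "kwargs": {"deltas": [[[0,0,0],0],[[0,0,0],0],[[0,0,-10],0],[[0,0,-20],0],[[0,0,-30],0],[[0,0,-30],0],[[0,0,-30],0],[[0,0,0],0]]}}

```text
clock: 5.2
position: [0.443, 0.3465, 0.1461]
tcp_rot: [[0.998, -0.07, 0.006], [-0.07, -0.998, 0.003], [0.005, -0.003, -1.0]]
force: [-0.3, 0.4, -1.9]
finger_gap: 0.0229
finger_force: 59.2
```

{"fn": "play_rows", "kwargs": {"deltas": [[[0,0,-15],-2],[[16,35.5,0],0],[[16,35.5,0],0],[[16,35.5,0],0],[[16,35.5,0],0],[[16,35.5,0],0],[[16,35.5,0],0],[[16,35.5,0],0]]}}

```text
clock: 6.0
position: [0.5445, 0.092, 0.156]
tcp_rot: [[0.999, -0.035, -0.003], [-0.035, -0.999, -0.0], [-0.003, 0.0, -1.0]]
force: [1.9, 0.6, -2.5]
finger_gap: 0.0231
finger_force: 59.3
```

{"fn": "play_rows", "kwargs": {"deltas": [[[16,35.5,0],0],[[16,35.5,0],0],[[0,0,0],0],[[0,0,0],0],[[0,0,0],0]]}}

```text
clock: 6.5
position: [0.5737, 0.0224, 0.1565]
tcp_rot: [[0.999, -0.034, -0.002], [-0.034, -0.999, 0.0], [-0.002, -0.0, -1.0]]
force: [-0.4, -0.0, -2.2]
finger_gap: 0.0231
finger_force: 59.4
```

```bash
python3 - <<'E'
from h import *
a=shot('top','t2.png');b=shot('scene','s2.png')
crop(b,240,130,260,260,2,'c2b.png');crop(a,200,100,130,260,2,'c2a.png')
cv2.imwrite('pics/c2.png',np.hstack([cv2.imread('pics/c2a.png'),cv2.imread('pics/c2b.png')]))
E
```

```text
(no output)
```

View pics/c2.png

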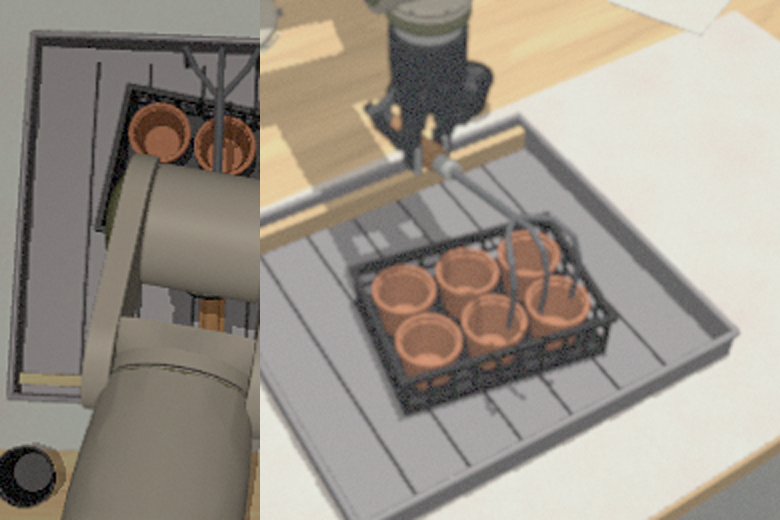

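The scene crop shows the tips at (511,325), (545,308) and (572,297), above the carrier's back part. I'll check the tip height against the expected point.

```bash
python3 - <<'E'
from h import *
for uv in [(511,325),(545,308),(572,297)]:
    p=(240+(uv[0]-260)/2,130+uv[1]/2)
    for z in(.115,.125,.135): print(uv,z,ray('scene',p,z))
E
```

```text
(511, 325) 0.115 [ 0.7656 -0.0048  0.115 ]
(511, 325) 0.125 [ 0.7719 -0.01    0.125 ]
(511, 325) 0.135 [ 0.7781 -0.0153  0.135 ]
(545, 308) 0.115 [0.7661 0.0348 0.115 ]
(545, 308) 0.125 [0.7723 0.029  0.125 ]
(545, 308) 0.135 [0.7785 0.0233 0.135 ]
(572, 297) 0.115 [0.7689 0.0651 0.115 ]
(572, 297) 0.125 [0.7751 0.0589 0.125 ]
(572, 297) 0.135 [0.7813 0.0528 0.135 ]
```

{"fn": "play_rows", "kwargs": {"deltas": [[[6,0,0],0],[[0,0,20],0],[[0,0,20],0],[[0,0,15],0],[[0,0,12],0],[[0,0,8],0],[[0,0,5],0],[[0,0,0],0]]}}

```text
clock: 7.4
position: [0.5804, 0.0214, 0.077]
tcp_rot: [[0.999, -0.035, -0.0], [-0.035, -0.999, 0.0], [-0.0, -0.0, -1.0]]
force: [1.1, -0.7, -2.0]
finger_gap: 0.023
finger_force: 59.5
```

```bash
python3 - <<'E'
from h import *
s=ctrl.get_state();print(s['position'],s['force'])
a=shot('top','t3.png');b=shot('scene','s3.png')
crop(b,240,130,260,260,2,'c2b.png');crop(a,200,100,130,260,2,'c2a.png')
cv2.imwrite('pics/c3.png',np.hstack([cv2.imread('pics/c2a.png'),cv2.imread('pics/c2b.png')]))
E
```

```text
[0.5804 0.0214 0.077 ] [ 1.076  -0.7422 -2.0127]
```

View pics/c3.png

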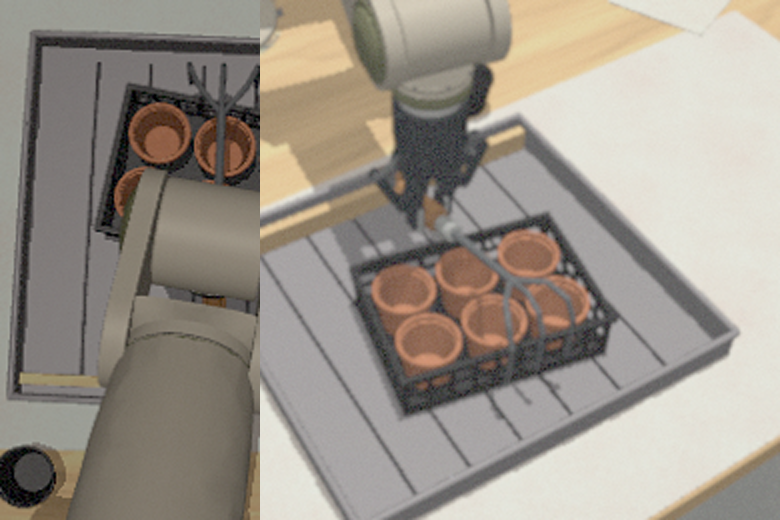

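The right and middle tines hang outside the far wall at about (510,378) and (540,365). The left one, near (573,315), is hard to see against the black, so I'll project it to check.

```bash
python3 - <<'E'
from h import *
c=get_calibration('scene');T=c['camera_from_world']
s=ctrl.get_state();p=s['position'];x=np.array([.9994,-.035]);l=np.array([.035,.9994])
def pr(P):
    uv=cv2.projectPoints(np.array([P],float),cv2.Rodrigues(T[:3,:3])[0],T[:3,3],c['intrinsics'],c['dist_coeffs'])[0][0,0]
    return 260+2*(uv[0]-240),2*(uv[1]-130)
for o in(-.035,0,.035):
    q=p[:2]+.206*x+o*l
    print(o,q,[np.round(pr([*q,z])) for z in(.055,.066,.115)])
for q in [(.7794,.114),(.7346,-.1096)]: print(pr([*q,.066]))
im=cv2.imread('pics/s3.png')
crop(im,370,250,80,70,10,'c4.png')
E
```

```text
-0.035 [ 0.7855 -0.0209] [array([505., 385.]), array([506., 378.]), array([509., 346.])]
0 [0.7867 0.0141] [array([535., 370.]), array([536., 363.]), array([541., 331.])]
0.035 [0.7879 0.0491] [array([565., 355.]), array([566., 349.]), array([571., 317.])]
(np.float64(611.7899937066519), np.float64(315.5193182821232))
(np.float64(399.2034127360058), np.float64(381.4582210272714))
```

View pics/c4.png

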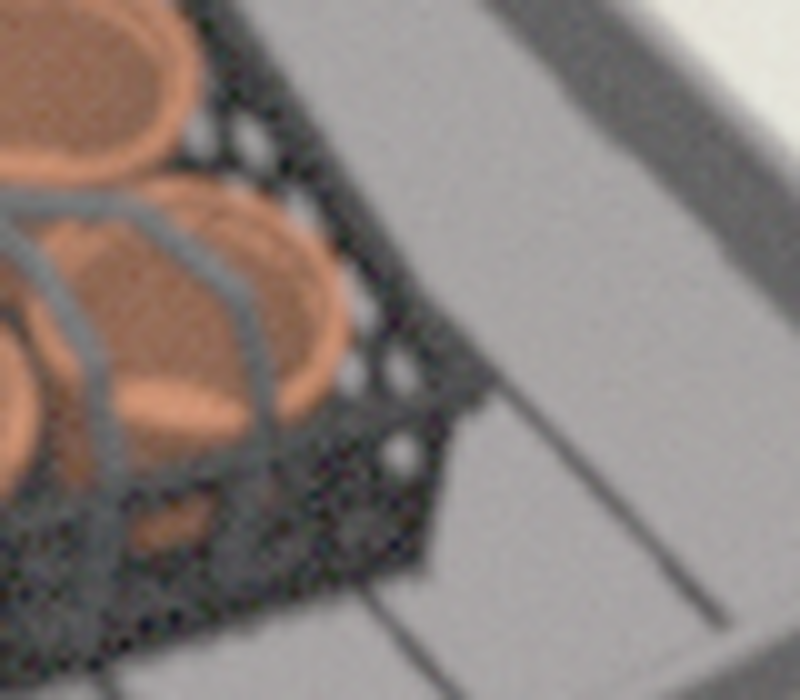

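The tool crop shows the left tine (260,440) passing in front of the rim, so all three tines are behind it. I'll pull gently.

{"fn": "play_rows", "kwargs": {"deltas": [[[-3,0,0],0],[[-3,0,0],0],[[-3,0,0],0],[[-3,0,0],0],[[-2,0,0],0],[[-2,0,0],0],[[-2,0,0],0],[[-2,0,0],0]]}}

```text
clock: 8.3
position: [0.5605, 0.0221, 0.0774]
tcp_rot: [[0.999, -0.035, 0.001], [-0.035, -0.999, -0.0], [0.001, 0.0, -1.0]]
force: [2.6, 1.1, -2.9]
finger_gap: 0.0228
finger_force: 59.4
```

{"fn": "play_rows", "kwargs": {"deltas": [[[-2,0,0],0],[[-2,0,0],0],[[-2,0,0],0],[[-2,0,0],0],[[-2,0,0],0],[[-2,0,0],0],[[-2,0,0],0],[[-2,0,0],0]]}}

```text
clock: 9.1
position: [0.5443, 0.0226, 0.0773]
tcp_rot: [[0.999, -0.035, -0.0], [-0.035, -0.999, 0.0], [-0.0, -0.0, -1.0]]
force: [2.6, 1.1, -3.0]
finger_gap: 0.0229
finger_force: 59.4
```

{"fn": "play_rows", "kwargs": {"deltas": [[[-3,0,0],0],[[-3,0,0],0],[[-3,0,0],0],[[-3,0,0],0],[[-3,0,0],0],[[-3,0,0],0],[[-3,0,0],0],[[-3,0,0],0]]}}

```text
clock: 9.9
position: [0.5202, 0.0235, 0.0773]
tcp_rot: [[0.999, -0.035, -0.0], [-0.035, -0.999, 0.0], [-0.0, -0.0, -1.0]]
force: [2.8, 0.5, -2.7]
finger_gap: 0.0227
finger_force: 59.4
```

```bash
python3 - <<'E'
from h import *
b=shot('scene','s5.png');a=shot('top','t5.png')
crop(b,220,130,280,260,1.6,'c5b.png');crop(a,190,100,220,260,1.6,'c5a.png')
cv2.imwrite('pics/c5.png',np.hstack([cv2.imread('pics/c5a.png'),cv2.imread('pics/c5b.png')]))
E
```

```text
(no output)
```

View pics/c5.png

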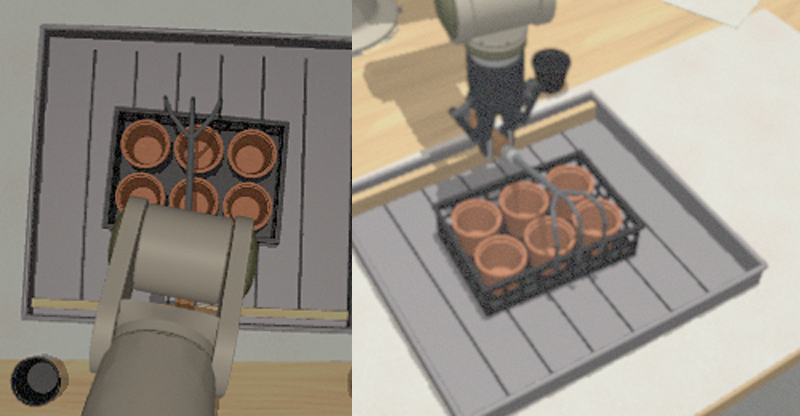

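The hook holds: the carrier has moved and is almost square (rim (117,107) to (288,122)), and the pull is about 2.7 N. I'll continue.

{"fn": "play_rows", "kwargs": {"deltas": [[[-3,0,0],0],[[-3,0,0],0],[[-3,0,0],0],[[-3,0,0],0],[[-3,0,0],0],[[-3,0,0],0],[[-3,0,0],0],[[-3,0,0],0]]}}

```text
clock: 10.8
position: [0.4963, 0.0242, 0.0773]
tcp_rot: [[0.999, -0.035, 0.0], [-0.035, -0.999, -0.0], [0.0, 0.0, -1.0]]
force: [2.9, 0.7, -2.5]
finger_gap: 0.0231
finger_force: 59.4
```

{"fn": "play_rows", "kwargs": {"deltas": [[[-3,0,0],0],[[-3,0,0],0],[[-3,0,0],0],[[-3,0,0],0],[[-3,0,0],0],[[-3,0,0],0],[[-3,0,0],0],[[-3,0,0],0]]}}

```text
clock: 11.6
position: [0.4723, 0.0251, 0.0773]
tcp_rot: [[0.999, -0.035, 0.0], [-0.035, -0.999, 0.0], [0.0, -0.0, -1.0]]
force: [1.9, 0.3, -2.6]
finger_gap: 0.0227
finger_force: 59.4
```

{"fn": "play_rows", "kwargs": {"deltas": [[[-3,0,0],0],[[-3,0,0],0],[[-3,0,0],0],[[-3,0,0],0],[[-3,0,0],0],[[-3,0,0],0],[[-3,0,0],0],[[-3,0,0],0]]}}

```text
clock: 12.4
position: [0.4483, 0.026, 0.0773]
tcp_rot: [[0.999, -0.035, 0.0], [-0.035, -0.999, 0.0], [0.0, -0.0, -1.0]]
force: [2.6, 0.6, -2.2]
finger_gap: 0.0228
finger_force: 59.4
```

{"fn": "play_rows", "kwargs": {"deltas": [[[-2,0,0],0],[[-2,0,0],0],[[-2,0,0],0],[[-1,0,0],0],[[-1,0,0],0],[[-1,0,0],0]]}}

```text
clock: 13.0
position: [0.4395, 0.0263, 0.0773]
tcp_rot: [[0.999, -0.035, 0.0], [-0.035, -0.999, 0.0], [0.0, -0.0, -1.0]]
force: [2.3, -0.4, -2.9]
finger_gap: 0.0229
finger_force: 59.4
```

Fine steps now. Contact is expected near x ≈ 0.42.

{"fn": "play_rows", "kwargs": {"deltas": [[[-1,0,0],0],[[-1,0,0],0],[[-1,0,0],0],[[-1,0,0],0],[[-1,0,0],0],[[-1,0,0],0],[[-1,0,0],0],[[-1,0,0],0]]}}

```text
clock: 13.8
position: [0.4315, 0.0266, 0.0773]
tcp_rot: [[0.999, -0.035, 0.0], [-0.035, -0.999, -0.0], [0.0, 0.0, -1.0]]
force: [2.4, -0.2, -2.5]
finger_gap: 0.0233
finger_force: 59.4
```

{"fn": "play_rows", "kwargs": {"deltas": [[[-1,0,0],0],[[-1,0,0],0],[[-1,0,0],0]]}}

```text
clock: 14.1
position: [0.4285, 0.0267, 0.0773]
tcp_rot: [[0.999, -0.035, 0.0], [-0.035, -0.999, 0.0], [0.0, -0.0, -1.0]]
force: [2.6, -0.9, -3.2]
finger_gap: 0.0231
finger_force: 59.4
```

```bash
python3 - <<'E'
from h import *
b=shot('scene','s6.png');a=shot('top','t6.png')
crop(b,220,130,280,260,1.6,'c6b.png');crop(a,190,100,220,260,1.6,'c6a.png')
cv2.imwrite('pics/c6.png',np.hstack([cv2.imread('pics/c6a.png'),cv2.imread('pics/c6b.png')]))
E
```

```text
(no output)
```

View pics/c6.png

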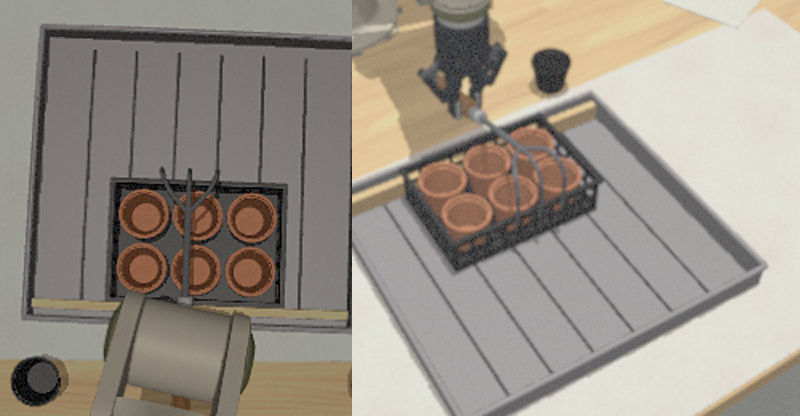

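The carrier is now square, with its rim at (112,180) to (286,185), a few mm short of the slat. I'll use half-millimetre steps from here.

{"fn": "play_rows", "kwargs": {"deltas": [[[-0.5,0,0],0],[[-0.5,0,0],0],[[-0.5,0,0],0],[[-0.5,0,0],0],[[-0.5,0,0],0],[[-0.5,0,0],0]]}}

```text
clock: 14.8
position: [0.4255, 0.0268, 0.0773]
tcp_rot: [[0.999, -0.035, 0.0], [-0.035, -0.999, -0.0], [0.0, 0.0, -1.0]]
force: [2.4, 0.2, -2.5]
finger_gap: 0.0232
finger_force: 59.4
```

{"fn": "play_rows", "kwargs": {"deltas": [[[-0.5,0,0],0],[[-0.5,0,0],0],[[-0.5,0,0],0],[[-0.5,0,0],0]]}}

```text
clock: 15.2
position: [0.4239, 0.0267, 0.0774]
tcp_rot: [[0.999, -0.035, 0.001], [-0.035, -0.999, -0.0], [0.001, 0.0, -1.0]]
force: [6.4, -0.3, -3.7]
finger_gap: 0.0231
finger_force: 59.3
```

{"fn": "play_rows", "kwargs": {"deltas": [[[-0.2,0,0],0],[[-0.2,0,0],0]]}}

```text
clock: 15.4
position: [0.4239, 0.0267, 0.0775]
tcp_rot: [[0.999, -0.035, 0.002], [-0.035, -0.999, -0.0], [0.002, 0.0, -1.0]]
force: [6.9, -1.0, -3.6]
finger_gap: 0.0229
finger_force: 59.2
```

{"fn": "play_rows", "kwargs": {"deltas": [[[-0.3,0,0],0],[[-0.3,0,0],0],[[0,0,0],0]]}}

```text
clock: 15.7
position: [0.4236, 0.0267, 0.0777]
tcp_rot: [[0.999, -0.035, 0.003], [-0.035, -0.999, -0.0], [0.003, 0.0, -1.0]]
force: [8.5, -0.8, -3.8]
finger_gap: 0.0226
finger_force: 59.2
```

{"fn": "play_rows", "kwargs": {"deltas": [[[-0.3,0,0],0],[[0,0,0],0],[[0,0,0],0],[[0,0,0],0],[[0,0,0],0]]}}

```text
clock: 16.2
position: [0.4235, 0.0267, 0.0777]
tcp_rot: [[0.999, -0.035, 0.003], [-0.035, -0.999, -0.0], [0.003, 0.0, -1.0]]
force: [8.1, -0.4, -4.0]
finger_gap: 0.0227
finger_force: 59.3
```

```bash
python3 - <<'E'
from h import *
a=shot('top','t7.png')
P=lambda u,v,z:ray('top',(u,v),z)
g=cv2.cvtColor(a,cv2.COLOR_BGR2GRAY)
# rim far edge: first dark transition per column
pts=[]
for u in list(range(264,284))+list(range(334,364)):
    col=g[180:225,u].astype(int);d=np.diff(cv2.GaussianBlur(col.astype(np.float32)[:,None],(1,3),0)[:,0]);k=d.argmin();pts.append(P(u,180+k+.5,.066)[:2])
pts=np.array(pts);f=np.polyfit(pts[:,1],pts[:,0],1);r=abs(pts[:,0]-np.polyval(f,pts[:,1]));k=r<.003
f=np.polyfit(pts[k,1],pts[k,0],1);print(k.sum(),len(k),'rim slope deg',np.degrees(f[0]),'x at y=.0176',np.polyval(f,.0176))
s=ctrl.get_state();print(s['force'])
E
```

```text
46 50 rim slope deg 2.1406676224315566 x at y=.0176 0.6246560692473035
[ 7.9338  0.1228 -3.4238]
```

{"fn": "play_rows", "kwargs": {"deltas": [[[-0.3,0,0],0],[[-0.2,0,0],0],[[0,0,0],0],[[0,0,0],0],[[0,0,0],0],[[0,0,0],0]]}}

```text
clock: 16.85
position: [0.4233, 0.0266, 0.0779]
tcp_rot: [[0.999, -0.035, 0.004], [-0.035, -0.999, -0.001], [0.004, 0.0, -1.0]]
force: [7.9, -0.7, -3.2]
finger_gap: 0.023
finger_force: 59.3
```

{"fn": "play_rows", "kwargs": {"deltas": [[[1,0,0],0],[[2,0,0],0],[[3,0,0],0],[[4,0,0],0],[[4,0,0],0],[[0,0,0],0]]}}

```text
clock: 17.45
position: [0.4361, 0.0264, 0.0772]
tcp_rot: [[0.999, -0.035, -0.0], [-0.035, -0.999, 0.0], [-0.0, -0.0, -1.0]]
force: [-0.7, -1.0, -1.6]
finger_gap: 0.0232
finger_force: 59.5
```

{"fn": "play_rows", "kwargs": {"deltas": [[[0,0,-5],0],[[0,0,-10],0],[[0,0,-20],0],[[0,0,-25],0],[[0,0,-25],0],[[0,0,-15],0],[[0,0,0],0]]}}

```text
clock: 18.15
position: [0.4366, 0.0263, 0.1797]
tcp_rot: [[0.999, -0.035, 0.005], [-0.035, -0.999, -0.001], [0.005, 0.001, -1.0]]
force: [0.7, 0.2, -3.3]
finger_gap: 0.0231
finger_force: 59.5
```

```bash
python3 - <<'E'
from h import *
s=ctrl.get_state();print(s['position'],s['force'])
b=shot('scene','s8.png');a=shot('top','t8.png')
crop(b,220,110,280,260,1.6,'c6b.png');crop(a,190,100,220,260,1.6,'c6a.png')
cv2.imwrite('pics/c8.png',np.hstack([cv2.imread('pics/c6a.png'),cv2.imread('pics/c6b.png')]))
E
```

```text
[0.4366 0.0263 0.1797] [ 0.6965  0.2428 -3.3106]
```

View pics/c8.png

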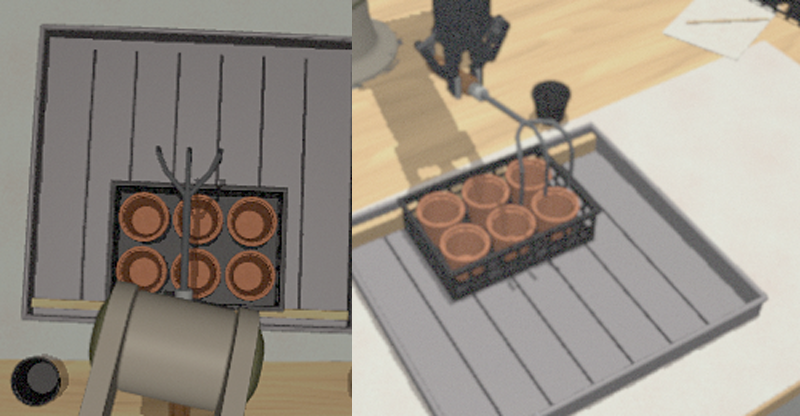

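It is unhooked cleanly: the tines hang above the carrier, which stays on the slat. I'll carry the cultivator back to its old place.

{"fn": "play_rows", "kwargs": {"deltas": [[[-1,-40.5,0],0],[[-1,-40.5,0],0],[[-1,-40.5,0],0],[[-1,-40.5,0],0],[[-1,-40.5,0],0],[[-1,-40.5,0],0],[[-1,-40.5,0],0],[[-1,-40.5,0],0]]}}

```text
clock: 19.05
position: [0.4383, 0.352, 0.1759]
tcp_rot: [[0.999, -0.035, -0.002], [-0.035, -0.999, -0.001], [-0.002, 0.001, -1.0]]
force: [1.1, -0.2, -1.5]
finger_gap: 0.0233
finger_force: 59.6
```

{"fn": "play_rows", "kwargs": {"deltas": [[[0,-5,20],0],[[0,0,35],0],[[0,0,35],0],[[0,0,30],0],[[0,0,20],0],[[0,0,9],0],[[0,0,0],0],[[0,0,0],0]]}}

```text
clock: 19.85
position: [0.4396, 0.3557, 0.0289]
tcp_rot: [[0.999, -0.035, 0.001], [-0.035, -0.999, 0.0], [0.001, -0.0, -1.0]]
force: [0.4, 0.1, -1.8]
finger_gap: 0.0231
finger_force: 59.7
```

{"fn": "play_rows", "kwargs": {"deltas": [[[0,0,2],0],[[0,0,2],0],[[0,0,1],0],[[0,0,0],0],[[0,0,0],0]]}}

```text
clock: 20.35
position: [0.4393, 0.3556, 0.0234]
tcp_rot: [[0.999, -0.035, 0.0], [-0.035, -0.999, 0.0], [0.0, -0.0, -1.0]]
force: [-0.4, 0.4, -1.8]
finger_gap: 0.023
finger_force: 59.7
```

{"fn": "play_rows", "kwargs": {"deltas": [[[0,0,0.5],0],[[0,0,0.5],0],[[0,0,0.5],0],[[0,0,0],0]]}}

```text
clock: 20.75
position: [0.4394, 0.3557, 0.0226]
tcp_rot: [[0.999, -0.035, 0.001], [-0.035, -0.999, 0.0], [0.001, -0.0, -1.0]]
force: [-2.9, -1.3, 7.6]
finger_gap: 0.0233
finger_force: 61.1
```

On the table. I'll release and rise.

{"fn": "play_rows", "kwargs": {"deltas": [[[0,0,0],0],[[0,0,0],0],[[0,0,0],0],[[0,0,0],0],[[0,0,0],0],[[0,0,0],0],[[0,0,0],0],[[0,0,0],0]], "fingers": 1}}

```text
clock: 21.55
position: [0.4393, 0.3555, 0.0218]
tcp_rot: [[0.999, -0.035, 0.0], [-0.035, -0.999, 0.0], [0.0, -0.0, -1.0]]
force: [-0.4, -0.0, -0.2]
finger_gap: 0.0857
finger_force: 0.0
```

{"fn": "play_rows", "kwargs": {"deltas": [[[0,0,-10],0],[[0,0,-20],0],[[0,0,-30],0],[[0,0,-40],0],[[0,0,-40],0],[[0,0,-10],0],[[0,0,0],0],[[0,0,0],0]]}}

```text
clock: 22.35
position: [0.4388, 0.3552, 0.1707]
tcp_rot: [[0.999, -0.035, -0.002], [-0.035, -0.999, -0.001], [-0.002, 0.001, -1.0]]
force: [-0.1, -0.6, -0.6]
finger_gap: 0.0854
finger_force: 0.0
```

```bash
python3 - <<'E'
from h import *
s=ctrl.get_state();print(s['position'],s['force'],s['finger_gap'])
b=shot('scene');a=shot('top')
crop(b,140,100,360,300,1.1,'e.png');crop(a,110,100,360,260,1.1,'f.png')
E=cv2.imread('pics/e.png');F=cv2.imread('pics/f.png');F=cv2.copyMakeBorder(F,0,E.shape[0]-F.shape[0],0,0,cv2.BORDER_CONSTANT)
cv2.imwrite('pics/c9.png',np.hstack([F,E]))
E
```

```text
[0.4388 0.3552 0.1707] [-0.1089 -0.6068 -0.623 ] 0.08540782630906238
```

View pics/c9.png

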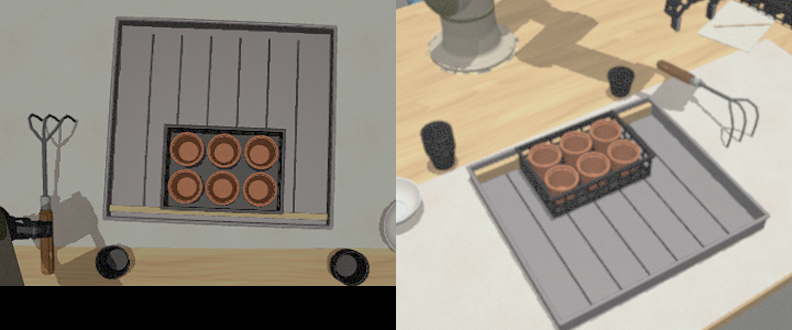

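The carrier sits squarely on the slat (rim (165,126) to (285,130)). The cultivator lies on the table at (45,200), clear of the tray, and the bowl and pots haven't moved.

```bash
python3 -c "
from station import order
print(order.sign_off())"
```

```text
the job is handed in; nothing more can be done
None
```

The job is handed in with no verdict returned: the carrier was drawn square onto the stop slat with a steady pull of about 8 N, and the cultivator is unhooked and back on the table clear of the tray, with the bowl and pots left alone.

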